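# Bring the rubber stamp round to the front of the desk carousel

### The job

Turn the revolving desk organiser by pushing its rim round with the fingertips, until the pot with the rubber stamp is at the front, lined up with the middle of the pen tray, and leave it standing still there. Push gently, without gripping the organiser or flinging it round; do not lift, tip or push the things standing in the pots, and leave the pen, mug, stapler and calculator where they are.

Things in the scene. Friction and masses are not known exactly. Their poses are not given: they have to be found in the camera images.
- caddy: Fixed black plinth of the organiser, 22 mm high; place and yaw differ each time. Origin on the desk, right below the carousel's axis. Its -x axis points to the organiser's front: the side with the pen tray (trough, x -190 to -98 mm, y -105 to 105 mm), roughly facing the robot. The rest reaches to x = 100 mm. z is up.
- carousel (a joint): Turn of the grey carousel on the plinth, rad, counter-clockwise from above positive, no end stops; reads 0 in the position where it stood at the start, which differs each time. Light bearing friction, about 0.06 N m (0.6 N at the rim), stops it almost at once when let go.
- carousel_hub (a point): Top of the carousel's closed hub (radius 32 mm), on the axis, 88 mm above the desk. Around it five round open pots, 92 mm outside diameter, 4 mm walls, from 34 to 84 mm above the desk, centred 80 mm from the axis, 72 degrees apart; outermost radius 126 mm. Under them a disc of radius 85 mm.
- pot_gap (a point): Middle of the V-shaped gap between two neighbouring pots, 118 mm from the axis, 84 mm above the desk (pot rim height); turns with the carousel; four like it at 72 degree steps. From here each pot's flank is 25 mm away (from 110 mm radius: 19 mm): a fingertip stands here to push a flank round.
- stamp_mid (a point): Rubber stamp: wooden block 60 x 34 x 18 mm, rubber underneath, with an upright round wooden knob handle of 31 mm diameter, 72 mm high in all. Loose, stands in one of the pots; leave it standing there. Point: its centre, half-way up, 74 mm above the desk. It can stand up to 8 mm off its pot's centre. Which pot it is in differs each time.
- tape_mid (a point): Roll of brown parcel tape lying flat, 72 mm diameter, 48 mm high, with a hole. Loose, stands in one of the pots; leave it standing there. Point: its centre, half-way up, 62 mm above the desk.
- memo_mid (a point): Block of white memo paper, 52 x 52 x 42 mm. Loose, stands in one of the pots; leave it standing there. Point: its centre, half-way up, 59 mm above the desk.
- tin_mid (a point): Round aluminium tin with lid, 60 mm diameter, 46 mm high. Loose, stands in one of the pots; leave it standing there. Point: its centre, half-way up, 61 mm above the desk.
- ink_mid (a point): Small white ink bottle with black cap, 34 mm diameter, 58 mm high. Loose, stands in one of the pots; leave it standing there. Point: its centre, half-way up, 67 mm above the desk.
- pen: Loose pen lying in the pen tray at the organiser's front, 140 mm long, 10 mm thick, top 19 mm above the desk. Origin: under its middle. Leave alone.
- mug: White mug, 82 mm diameter, 92 mm high, with a handle at its own +y, standing beside the organiser, 225 mm or more from its axis. Origin: centre of its underside. Leave alone.
- stapler: Stapler, 130 x 36 mm, 60 mm high, beside the organiser, its middle 225 mm or more from the axis. Origin: centre of its underside; x along its length. Leave alone.
- calculator: Flat pocket calculator 150 x 78 x 14 mm, lying left of the pen tray. Origin: centre of its underside; x along its length. Leave alone.
Not all that is in view belongs to the job. Leave any purple or red look-alike of the part that bears tin_mid alone.

How it is judged (in metres and radians):
At the end, for the whole second after the job is handed in: Stamp at the front: within 20 mm of the plinth's centre line and 50 mm or more ahead of the axis; carousel still (under 0.05 rad/s); all five things upright (0.3 rad) on their pot floors (8 mm); pen, mug, stapler, calculator moved under 20 mm (x of stamp_mid in the frame of caddy below -0.05 m and y of stamp_mid in the frame of caddy between -0.02 and 0.02 m and velocity of joint carousel between -0.05 and 0.05 rad/s and horizontal distance between each of tape_mid, stamp_mid, memo_mid, tin_mid, ink_mid and caddy below 0.115 m and height (world z) of tape_mid between 0.054 and 0.07 m and angle between each of tape_mid, stamp_mid, memo_mid, tin_mid, ink_mid's own z axis and vertical below 0.3 rad and height (world z) of stamp_mid between 0.066 and 0.082 m and height (world z) of memo_mid between 0.051 and 0.067 m and height (world z) of tin_mid between 0.053 and 0.069 m and height (world z) of ink_mid between 0.059 and 0.075 m and distance of each of mug, stapler, calculator, pen from where it was at the start of the episode below 0.02 m); the robot touches nothing.
It fails at once if a thing standing in a pot is lifted or tipped over (height (world z) of tape_mid above 0.077 m or angle between any of tape_mid, stamp_mid, memo_mid, tin_mid, ink_mid's own z axis and vertical above 0.5 rad or height (world z) of stamp_mid above 0.089 m or height (world z) of memo_mid above 0.074 m or height (world z) of tin_mid above 0.076 m or height (world z) of ink_mid above 0.082 m).
It fails at once if the robot pushes or grips one of the things standing in the pots instead of the carousel (contact force between any of the arm, the fingers and tape above 2 N or contact force between any of the arm, the fingers and stamp above 2 N or contact force between any of the arm, the fingers and memo above 2 N or contact force between any of the arm, the fingers and tin above 2 N or contact force between any of the arm, the fingers and ink above 2 N).
It fails at once if the carousel is flung round (over 3 rad/s) (velocity of joint carousel above 3 rad/s or velocity of joint carousel below -3 rad/s).
It fails at once if the mug, stapler, calculator or pen is moved (distance of any of mug, stapler, calculator, pen from where it was at the start of the episode above 0.02 m).
It fails at once if the carousel is gripped or shoved hard (over 30 N) (contact force between any of the fingers, the arm and carousel above 30 N).
It also fails if it takes over 48 s, if anything falls off the work surface, if the arm or the gripper's body presses on something with over 40 N, if the wrist force passes 120 N, or if a joint passes its speed limit or range.

### The arm

A 6-joint arm with a two-finger parallel gripper is mounted at the origin on the work surface. World frame = base frame: x ahead of the robot, y to its left, z up, the work surface at z = 0. Lengths are in mm, angles in degrees, forces in N, time in s.
With the tool pointing down it reaches from about 350 to 925 mm from the base axis. Payload 6.4 kg.
Tool frame: the origin (TCP) lies on the centre line of the jaws, within the pads' length; the fingertips stand env.nose_length ahead of it and the grasp point (between the pads) lies 8 mm behind it (env.nose_length is the distance from the TCP to the fingertips, in mm); z points along the fingers, y is the line along which they close (so a half turn about z gives the same grasp; the last joint's range is limited). The gripper opens to 94 mm and grips with 3 to 60 N. Pads are 16 mm wide; open, the fingers measure 119 mm over their backs; the gripper's body (75 mm by 177 mm) begins 78 mm behind the grasp point.
Start: joints at [-73.001, 14.043, 89.255, -0, 76.702, -9.975], TCP at [294.846, -579.292, 216.455] pointing down, gripper open.
Joint ranges: [-179.41, 179.41], [-58.25, 129.5], [7.25, 145.43], [-54.29, 234.29], [11.92, 165.04], [-157.13, 157.13]. Speed limits (degrees/s): [147.25, 147.25, 180, 180, 180, 180].

### API

Orientations are given as [roll, pitch, yaw] about the fixed x, y, z axes, in that order (R = Rz(yaw) Ry(pitch) Rx(roll)).
In Python, from rig import env gives the robot as it stands.
- The arm moves only by the tool servo_tool, never from a script. Its argument "steps" is a list of rows, each a list of 7 numbers: the turn, a rotation vector about the tool's x, y, z in units of 8 degrees (1.0 is 8 degrees), then the shift along the tool's x, y, z in units of 50 mm (1.0 is 50 mm), then the opening in per cent of the stroke, from 0 (shut) to 100 (fully open). In form: [[rx, ry, rz, tx, ty, tz, gripper], ...]. A call has 1 to 5 rows; each row shifts and turns the commanded pose from where the row before left it, along the tool's axes as they then stand; what a row does not reach is not made up. A row lasts 1/10 s, in which the tool goes at most 50 mm and 8.59 degrees, less where a joint would pass 70% of its speed; a pose out of reach is approached as far as the arm can. A call is refused whole if a number of a shift passes 1 or a number of a turn 1, either way. A call with a gripper value outside its range is refused whole. The fingers move at their own pace and stop on an object; the grip force is fixed at half the most. Time passes only in rows, so rows that do not move let the fingers close. It gives the time, the measured TCP pose, the force, the opening and the grip force at its end, in the units of the state.
- env.state(): the state, without advancing time (a new reading comes with each control period).
- env.grab_frame(name): name is "side" or "top" or "wrist"; returns a dict with "img" (480x640x3 uint8, blue, green, red), "depth" (480x640 float32, mm along the optical axis (not along the pixel's ray), 0 where there is no reading), "mtx" (3x3 intrinsics, pixels), "world_from_camera" (4x4, takes a point from camera to world coordinates). Camera axes: x right, y down, z forward; pixel columns grow to the right and rows downward; lengths in mm; the calibration is good to about 2 mm. A picture is of the moment at which its call begins.
- env.sign_off(): hands the job in; it is judged then, once.
The state is a dict: "clock": time; "q": joint angles; "dq": joint speeds; "effort": joint torques, N m; "ee_pos": TCP position; "eef_rot": TCP orientation; "force": force on the tool from outside, world axes, zero at the start; "wrist_torque": the same for the moment, N m; "gripper_width": finger opening in mm; "finger_force": force on a finger pad.
Only numpy, scipy, OpenCV 4.12 (cv2) and the standard library are available. Lean on these libraries where they do the work, as an engineer would, in place of code of your own. Each camera call takes 0.05 s, during which the arm holds its last target. There are 200 camera calls.

## Working session

There is one attempt and no reset: what is moved stays moved. The work goes in short steps, Python scripts to look and compute and a tool call to move; the robot and the scene stay as the last step left them, time stands still between calls to the robot, and variables do not carry over. Pictures are saved under pics/ and viewed, at most 10 in all, crops included, and the job is handed in when it is done.

Besides the shell and the picture viewer there is one more tool, called after "Emit:" by a JSON object that holds its "method" and its "body". servo_tool: Moves the arm, as the interface text tells. Its arguments: {"type":"object","properties":{"steps":{"type":"array"}},"required":["steps"]}

```bash
mkdir -p pics
cat > h.py <<'E'
import numpy as np,cv2
from rig import env
E
python3 - <<'E'
from h import *
s=env.state();print(s,env.nose_length)
for n in("top","side"):
    f=env.grab_frame(n);cv2.imwrite(f"pics/{n}0.png",f["img"]);np.savez(f"{n}0.npz",**f)
    print(n,f["mtx"],f["world_from_camera"])
E
```

```text
{'clock': 0.0, 'q': array([-7.30008616e+01,  1.40832927e+01,  8.93212480e+01,  1.46518535e-04,
        7.67000262e+01, -9.97605480e+00]), 'dq': array([-0.01834722,  0.05638805, -0.02307653, -0.07069555, -0.01947515,
       -0.09670316]), 'effort': array([ 7.47635313e-04, -4.15822184e+01, -3.14605486e+01,  6.85349037e-02,
        3.30484752e-02, -1.42435902e-04]), 'ee_pos': array([ 294.67791515, -578.75244934,  215.38891922]), 'eef_rot': array([-1.79897039e+02, -1.82551803e-02,  2.69751430e+01]), 'force': array([ 0.07933068,  0.20018369, -0.00217328]), 'wrist_torque': array([ 0.00783347, -0.00213229,  0.00101876]), 'finger_force': 0.0, 'gripper_width': 93.65744702513953} 11.0
top [[464.71435518   0.         305.76852058]
 [  0.         464.71435518 243.61998107]
 [  0.           0.           1.        ]] [[ 1.86208206e-02 -9.96002514e-01  8.73627931e-02  4.69201751e+02]
 [-9.99773685e-01 -1.76495151e-02  1.18774248e-02  1.15785937e+01]
 [-1.02880340e-02 -8.75641890e-02 -9.96105752e-01  8.89582934e+02]
 [ 0.00000000e+00  0.00000000e+00  0.00000000e+00  1.00000000e+00]]
side [[584.78555884   0.         318.76575092]
 [  0.         584.78555884 245.86381285]
 [  0.           0.           1.        ]] [[-7.84964686e-01 -4.46488584e-01  4.29509471e-01  1.28006826e+02]
 [-6.19538597e-01  5.67426229e-01 -5.42401513e-01  5.52402550e+02]
 [-1.53885591e-03 -6.91863728e-01 -7.22026463e-01  8.07002303e+02]
 [ 0.00000000e+00  0.00000000e+00  0.00000000e+00  1.00000000e+00]]
```

View pics/top0.png

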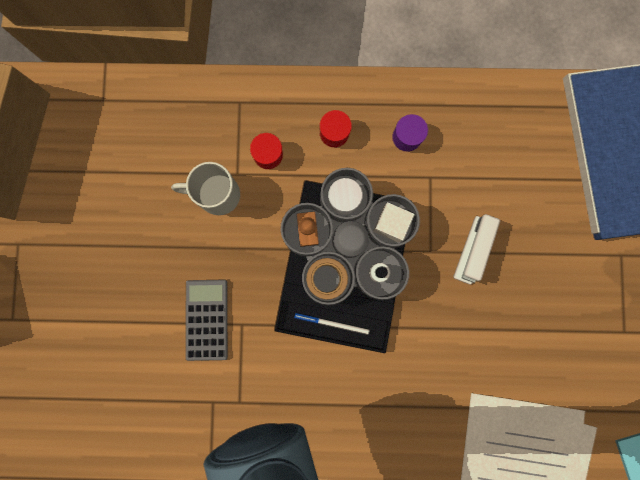

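View pics/side0.png

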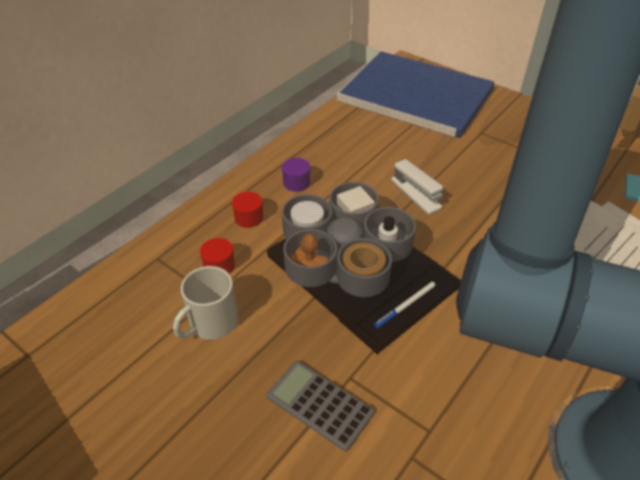

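The top view shows the hub at about (349,238) and the stamp pot on the left at (307,228). The tray is at the bottom, with front corners at (275,332) and (386,352). The stamp has to turn counter-clockwise by roughly 80–90°.

```bash
cat >> h.py <<'E'
def ray(f,uv,z):
    T=f["world_from_camera"];uv=np.atleast_2d(np.float64(uv))
    d=np.c_[(uv-f["mtx"][:2,2])/f["mtx"][0,0],np.ones(len(uv))]@T[:3,:3].T
    o=T[:3,3];return (o+d*((z-o[2])/d[:,2])[:,None])
def depthpts(f):
    v,u=np.mgrid[:480,:640];D=f["depth"];K=f["mtx"]
    P=np.stack([(u-K[0,2])/K[0,0]*D,(v-K[1,2])/K[1,1]*D,D],-1)
    return P@f["world_from_camera"][:3,:3].T+f["world_from_camera"][:3,3]
def stamp(f):
    h=cv2.cvtColor(f["img"],cv2.COLOR_BGR2HSV)
    return h
E
python3 - <<'E'
from h import *
f=dict(np.load("top0.npz"));P=depthpts(f);I=f["img"]
# plinth
m=((I.max(2)<38)*255).astype(np.uint8)
m[:160]=0;m[370:]=0;m[:,:250]=0;m[:,:][:,430:]=0
m=cv2.morphologyEx(m,cv2.MORPH_OPEN,np.ones((3,3)))
c=max(cv2.findContours(m,0,1)[0],key=cv2.contourArea)
hull=cv2.convexHull(c).reshape(-1,2)
print("hull px",cv2.approxPolyDP(hull[:,None],3,True).reshape(-1,2).tolist())
W=ray(f,hull,22)[:,:2].astype(np.float32);print("rect22",cv2.minAreaRect(W))
# pots: circles in the image -> rays at z=84
g=cv2.cvtColor(I,6)
C=cv2.HoughCircles(cv2.medianBlur(g,3),cv2.HOUGH_GRADIENT,1,30,param1=80,param2=18,minRadius=23,maxRadius=30)
for u,v,r in C[0]:
    if 270<u<430 and 160<v<310: print((u,v,r),ray(f,(u,v),84)[0].round(1))
print("hub z",np.median(P[233:243,345:354,2]), "hub",ray(f,(350,238),88)[0])
for n,(u,v) in dict(stamp=(307,227),tape=(338,256),memo=(396,222),tin=(345,194),ink=(380,272),rim=(349,170)).items(): print(n,P[v,u].round(1))
# points in rim height band -> circle
a=(abs(P[...,2]-84)<4);a[:160]=0;a[310:]=0;a[:,:270]=0;a[:,430:]=0
print("rim box",[(P[a][:,i].min().round(1),P[a][:,i].max().round(1)) for i in(0,1)],a.sum())
cc,r=cv2.minEnclosingCircle(P[a][:,:2].astype(np.float32));print(cc,r)
for n,s in dict(mug=(slice(160,215),slice(188,240)),stapler=(slice(215,285),slice(452,500))).items():
    q=P[s];q=q[q[...,2]>30];print(n,q.min(0).round(),q.max(0).round())
E
```

```text
hull px [[290, 252], [394, 298], [384, 352], [276, 330]]
rect22 ((438.705810546875, -38.10870361328125), (207.35708618164062, 148.94143676757812), 79.96947479248047)
(np.float32(328.5), np.float32(276.5), np.float32(27.2)) [483.5 -19.2  84. ]
(np.float32(392.5), np.float32(219.5), np.float32(23.9)) [ 584.8 -129.3   84. ]
(np.float32(382.5), np.float32(273.5), np.float32(25.7)) [ 490.4 -112.3   84. ]
(np.float32(305.5), np.float32(228.5), np.float32(23.8)) [566.3  22.1  84. ]
(np.float32(346.5), np.float32(193.5), np.float32(23.9)) [629.4 -48.7  84. ]
hub z 87.98421014781235 hub [550.62965553 -55.27257886  88.        ]
stamp [566.   19.3 108.4]
tape [519.8 -35.6  75.7]
memo [ 580.8 -135.9   81.8]
tin [628.  -45.9  86.4]
ink [ 492.6 -106.3   95.4]
rim [672.3 -52.9  80.8]
rim box [(np.float64(436.2), np.float64(675.7)), (np.float64(-176.2), np.float64(66.8))] 4654
(551.2427978515625, -57.281280517578125) 125.884521484375
mug [469.  12.  30.] [680. 231. 890.]
stapler [ 469. -329.   30.] [602.  12. 890.]
```

Emit:
{"method": "servo_tool", "body": {"steps": [[0,0,0.9,0,0,0,0],[0,0,0.9,0,0,0,0],[0,0,0.9,0,0,0,0],[0,0,0.67,0,0,0,0],[0,0,0,0,0,0,0]]}}

```text
clock: 0.6
ee_pos: [294.7, -579.0, 215.9]
eef_rot: [-179.9, 0.0, 0.0]
force: [-0.5, -0.2, -0.3]
gripper_width: 57.2
finger_force: 0.0
```

Emit:
{"method": "servo_tool", "body": {"steps": [[0,0,0,0.23,-0.85,0,0],[0,0,0,0.23,-0.85,0,0],[0,0,0,0.23,-0.85,0,0],[0,0,0,0.23,-0.85,0,0],[0,0,0,0.23,-0.85,0,0]]}}

```text
clock: 1.1
ee_pos: [352.4, -364.9, 216.2]
eef_rot: [-180.0, 0.0, 0.1]
force: [-0.4, 0.0, 1.1]
gripper_width: 17.2
finger_force: 0.0
```

Emit:
{"method": "servo_tool", "body": {"steps": [[0,0,0,0.23,-0.85,0,0],[0,0,0,0.23,-0.85,0,0],[0,0,0,0.23,-0.85,0,0],[0,0,0,0.23,-0.85,0,0],[0,0,0,0,0,0,0]]}}

```text
clock: 1.6
ee_pos: [398.8, -192.9, 216.2]
eef_rot: [-179.9, -0.0, 0.5]
force: [0.1, -0.7, -0.8]
gripper_width: 0.7
finger_force: 0.0
```

Emit:
{"method": "servo_tool", "body": {"steps": [[0,0,0,0.23,-0.81,0,0],[0,0,0,0.23,-0.81,0,0],[0,0,0,0.23,-0.81,0,0],[0,0,0,0,0,0.9,0],[0,0,0,0,0,0,0]]}}

```text
clock: 2.1
ee_pos: [429.5, -73.6, 166.7]
eef_rot: [-179.8, 0.5, 0.2]
force: [-0.9, 0.7, -0.3]
gripper_width: 0.6
finger_force: 0.0
```

Run:
```python
from h import *
print(env.state()["ee_pos"])
f=env.grab_frame("wrist");cv2.imwrite("pics/w1.png",f["img"])
for p in [(434,-71,84),(551,-57,88)]:
    c=np.linalg.inv(f["world_from_camera"])@np.r_[p,1];print((f["mtx"]@c[:3]/c[2])[:2])
```

```text
[429.54186429 -73.59946709 166.74926617]
[319.49665137 245.51590768]
[294.16436275  44.79743097]
```

View pics/w1.png

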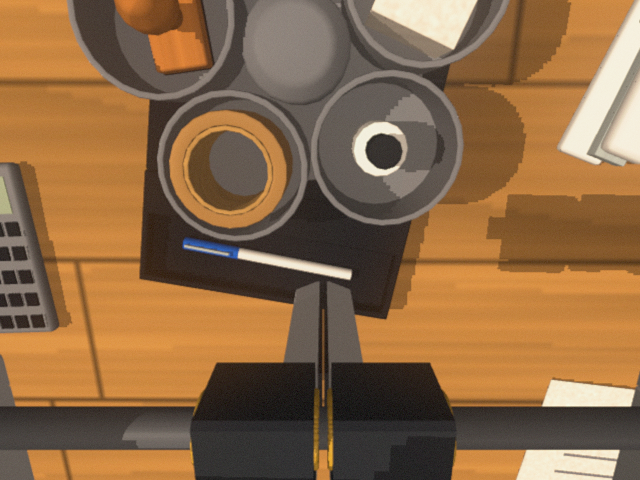

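The wrist view shows the hub at (297,48) and the tape and ink pots at (233,165) and (388,147). The gap between them is where the calibration predicts it, so I'm descending there.

Emit:
{"method": "servo_tool", "body": {"steps": [[0,0,0,0,0,0,0],[0,0,0,0.1,-0.05,0.4,0],[0,0,0,0,0,0.5,0],[0,0,0,0,0,0,0],[0,0,0,0,0,0,0]]}}

```text
clock: 2.65
ee_pos: [438.4, -73.9, 127.9]
eef_rot: [180.0, -0.1, -0.1]
force: [0.1, 1.0, -0.5]
gripper_width: 0.8
finger_force: 0.0
```

Emit:
{"method": "servo_tool", "body": {"steps": [[0,0,0,-0.05,-0.06,0.3,0],[0,0,0,0,0,0.4,0],[0,0,0,0,0,0.4,0],[0,0,0,0,0,0,0],[0,0,0,0,0,0,0]]}}

```text
clock: 3.15
ee_pos: [436.3, -70.5, 73.2]
eef_rot: [179.9, -0.1, -0.0]
force: [0.3, -0.5, 0.4]
gripper_width: 0.7
finger_force: 0.0
```

Run:
```python
import numpy as np
a=np.radians(np.r_[190,np.arange(196,281,7)]);r=109
p=np.c_[551+r*np.cos(a),-57+r*np.sin(a)];p=np.r_[[[436.3,-70.5]],p]
print((np.diff(p,axis=0)*[1,-1]/50).round(2).tolist(),p[-1],np.degrees(a[-1]))
```

```text
[[0.15, 0.11], [0.05, 0.22], [0.09, 0.25], [0.12, 0.24], [0.15, 0.22], [0.17, 0.2], [0.2, 0.18], [0.22, 0.15], [0.23, 0.13], [0.25, 0.1], [0.26, 0.07], [0.26, 0.03], [0.27, 0.0], [0.26, -0.03]] [ 569.92765137 -164.34404508] 280.0
```

Emit:
{"method": "servo_tool", "body": {"steps": [[0,0,0,0.15,0.11,0,0],[0,0,0,0.05,0.22,0,0],[0,0,0,0.09,0.25,0,0],[0,0,0,0.12,0.24,0,0],[0,0,0,0.15,0.22,0,0]]}}

```text
clock: 3.65
ee_pos: [463.8, -123.2, 71.6]
eef_rot: [180.0, -0.0, -0.0]
force: [-0.5, 0.3, 0.1]
gripper_width: 0.6
finger_force: 0.2
```

Emit:
{"method": "servo_tool", "body": {"steps": [[0,0,0,0.17,0.2,0,0],[0,0,0,0.2,0.18,0,0],[0,0,0,0.22,0.15,0,0],[0,0,0,0.23,0.13,0,0],[0,0,0,0.25,0.1,0,0]]}}

```text
clock: 4.15
ee_pos: [517.7, -160.5, 71.3]
eef_rot: [-180.0, 0.0, -0.0]
force: [-0.3, -0.1, 0.4]
gripper_width: 0.4
finger_force: 0.4
```

Run:
```python
from h import *
print(env.state()["ee_pos"],env.state()["force"])
f=env.grab_frame("top");cv2.imwrite("pics/t2.png",f["img"][130:400,200:560])
```

```text
[ 517.69083388 -160.53423493   71.26745535] [-0.32563602 -0.09105015  0.42990812]
```

View pics/t2.png

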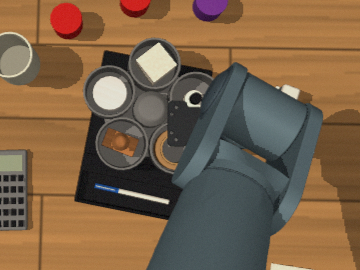

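The carousel is turning counter-clockwise and the stamp is now at front-left, crop (122,142). I'll keep pushing.

Emit:
{"method": "servo_tool", "body": {"steps": [[0,0,0,0.26,0.07,0,0],[0,0,0,0.26,0.03,0,0],[0,0,0,0.27,0.0,0,0],[0,0,0,0.15,0.0,0,0],[0,0,0,0,0,0,0]]}}

```text
clock: 4.7
ee_pos: [564.6, -164.9, 71.5]
eef_rot: [180.0, -0.0, 0.0]
force: [-0.1, 0.3, -0.5]
gripper_width: 0.1
finger_force: 0.0
```

```bash
cat >> h.py <<'E'
def stampang(tag):
    f=env.grab_frame("top");h=cv2.cvtColor(f["img"],cv2.COLOR_BGR2HSV)
    cv2.imwrite(f"pics/{tag}.png",f["img"][130:400,200:560])
    P=depthpts(f);c=np.array([551,-57.3])
    R=np.hypot(*(P[...,:2]-c).transpose(2,0,1))
    # stamp = saturated orange points above pot-rim height
    m=(h[...,1]>130)&(h[...,0]<20)&(P[...,2]>92)&(P[...,2]<115)&(R<115)
    q=P[m][:,:2].mean(0) if m.any() else [np.nan]*2
    d=q-c;a=np.radians(-9.9);B=np.array([[np.cos(a),np.sin(a)],[-np.sin(a),np.cos(a)]])
    print("n",m.sum(),"world",q,"ang",np.degrees(np.arctan2(d[1],d[0])),"in caddy",B@d)
E
python3 - <<'E'
from h import *
print(env.state()["ee_pos"]);stampang("t3")
E
```

```text
[ 564.63979521 -164.89257649   71.49973407]
n 252 world [474.64052441 -35.77001194] ang 164.2539002759052 in caddy [-78.92406302   8.08097609]
```

View pics/t3.png

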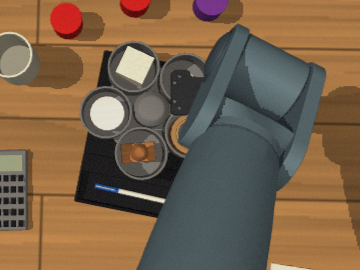

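The stamp is at crop (138,152), about 8 mm short of the centre line. One more small, slow nudge of about 10 mm should do it.

Emit:
{"method": "servo_tool", "body": {"steps": [[0,0,0,0.1,-0.01,0,0],[0,0,0,0.1,-0.02,0,0],[0,0,0,0,0,0,0],[0,0,0,0,0,0,0]]}}

```text
clock: 5.15
ee_pos: [573.9, -163.2, 71.6]
eef_rot: [180.0, -0.0, 0.0]
force: [0.3, -0.9, -0.7]
gripper_width: 0.7
finger_force: 0.0
```

Run:
```python
from h import *
print(env.state()["ee_pos"],env.state()["force"]);stampang("t4")
```

```text
[ 573.87560022 -163.15558622   71.55486938] [ 0.31185821 -0.93463197 -0.7142483 ]
n 253 world [473.29568001 -42.20985052] ang 169.00997609489838 in caddy [-79.14168613   1.50581316]
```

Emit:
{"method": "servo_tool", "body": {"steps": [[0,0,0,-0.12,0.12,0,0],[0,0,0,0,0,0,0],[0,0,0,0,0,-0.6,0],[0,0,0,0,0,-1,0],[0,0,0,0,0,-1,0]]}}

```text
clock: 5.7
ee_pos: [566.7, -169.1, 202.1]
eef_rot: [-179.9, 0.1, -0.0]
force: [0.9, -0.2, -0.2]
gripper_width: 0.5
finger_force: 0.0
```

Emit:
{"method": "servo_tool", "body": {"steps": [[0,0,0,-0.5,0.7,0,0],[0,0,0,-0.5,0.7,0,0],[0,0,0,-0.5,0.7,0,0],[0,0,0,0,0,0,0],[0,0,0,0,0,0,0]]}}

```text
clock: 6.2
ee_pos: [492.3, -274.8, 201.5]
eef_rot: [-180.0, -0.0, -0.1]
force: [0.0, 0.7, -0.0]
gripper_width: 0.7
finger_force: 0.0
```

Run:
```python
from h import *
print(env.state()["ee_pos"],env.state()["force"]);stampang("t5")
```

```text
[ 492.29407845 -274.7828831   201.49621876] [ 0.02400231  0.71036398 -0.00693119]
n 255 world [473.25653811 -42.19688976] ang 169.0061698782998 in caddy [-79.18247351   1.5118513 ]
```

View pics/t5.png

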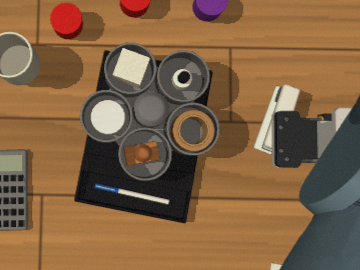

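The stamp pot is at front centre, crop (144,153), above the middle of the tray. Everything is upright, the carousel is still and the arm is clear, so I'm handing in.

```bash
python3 -c "
from rig import env
print(env.sign_off())"
```

```text
the job is handed in; nothing more can be done
None
```

I turned the organiser about 90° counter-clockwise and handed the job in at about 6 s on the robot's clock: the stamp measured about 1.5 mm off the centre line and 79 mm ahead of the axis, the carousel was still and the arm clear, but the sign-off returned no verdict.

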